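# Stir a kettle with its lid crank and take its temperature

## Robot

A 7-joint arm with a two-finger parallel gripper is mounted at the origin on a cart in front of the work surface, level with it; the furniture and walls round the work are solid. World frame = base frame: x ahead of the robot, y to its left, z up, the work surface at z = 0. Lengths are in m, angles in rad, forces in N, time in s.
With the tool pointing down it reaches from about 0.35 to 0.9 m from the base axis. Payload 7.2 kg.
Tool frame: the origin (TCP) lies on the centre line of the jaws, within the pads' length; the fingertips stand 14 mm ahead of it and the grasp point (between the pads) lies 5 mm behind it; z points along the fingers, y is the line along which they close (so a half turn about z gives the same grasp; the last joint's range is limited). The gripper opens to 88 mm and grips with 3 to 60 N. Pads are 20 mm wide; open, the fingers measure 115 mm over their backs; the gripper's body (75 mm by 178 mm) begins 61 mm behind the grasp point.
Start: joints at [-1.223, 0.411, -0.013, 1.596, 0.006, 1.134, -0.082], TCP at [0.252, 0.572, 0.237] pointing down, gripper open.
Joint ranges: [-2.95, 2.95], [-0.29, 1.99], [-1.47, 1.44], [0.14, 2.54], [-1.03, 4.17], [0.13, 1.85], [-2.86, 2.86]. Speed limits (rad/s): [2.39, 2.39, 3.01, 3.01, 3.14, 3.14, 3.14].

## Interface

Orientations are given as a rotation vector (axis times angle).
In Python, from rig import manip, camrig, ticket gives the robot as it stands (manip), with the cameras (camrig) and the job (ticket).
- The arm moves only by the tool step_hand, called after "Emit:" as name(argument=value, ...) on one line, values as JSON. Schema: {"type":"object","properties":{"offsets":{"type":"array","items":{"type":"array","prefixItems":[{"type":"array","items":{"type":"number"},"minItems":3,"maxItems":3},{"type":"array","items":{"type":"number"},"minItems":3,"maxItems":3},{"type":"number"}],"minItems":3,"maxItems":3},"minItems":1,"maxItems":20},"only":{"type":"string"},"quiet":{"type":"boolean"},"lines":{"type":"string"}},"required":["offsets"],"additionalProperties":false}. offsets is a list of rows, 1 to 20 of them, each written [[rx, ry, rz], [dx, dy, dz], opening]: a rotation vector rx, ry, rz in shares of 120 degrees (1.0 is 120 degrees), then dx, dy, dz in shares of 0.5 m (1.0 is 0.5 m), then the finger opening in m; each row shifts and turns the commanded pose from where the row before left it, along the tool's axes as they then stand; what a row does not reach is not made up. A row lasts 1/10 s, in which the tool goes at most 0.05 m and 0.15 rad, less where a joint would pass 70% of its speed; a pose out of reach is approached as far as the arm can. The fingers move at their own pace and stop on an object; the grip force is fixed at half the most. Time passes only in rows, so rows that do not move let the fingers close. The tool returns the time, the measured TCP pose, the force, the opening and the grip force at its end. only (a regular expression) keeps the lines of the reply that match it, lines (a string "A,B") keeps lines A to B, and quiet returns only ok. No shift or turn number may pass 1 either way. Input that does not fit is refused with a message, and nothing moves.
- manip.state(): the state, without advancing time (a new reading comes with each control period).
- camrig.snapshot(name): name is "scene" or "top"; returns a dict with "pixels" (420x560x3 uint8, red, green, blue), "fx", "fy", "cx", "cy" (pixels), "position" and "attitude" of the camera in the world. Camera axes: x right, y up, looking along -z (the intrinsics and any distortion apply to the point x, -y, -z); pixel columns grow to the right and rows downward; lengths in m; the calibration is good to about 2 mm. A picture is of the moment at which its call begins. There is no depth.
- ticket.job_done(): hands the job in; it is judged then, once.
The state is a dict: "time_s": time; "qpos": joint angles; "joint_velocities": joint speeds; "joint_efforts": joint torques, N m; "ee_pos": TCP position; "orientation": TCP orientation; "contact_force": force on the tool from outside, world axes, zero at the start; "moment": the same for the moment, N m; "gripper_width": finger opening in m; "grip_force": force on a finger pad.
Only numpy, scipy, OpenCV 4.12 (cv2) and the standard library are available. Lean on these libraries where they do the work, as an engineer would, in place of code of your own. Each camera call takes 0.05 s, during which the arm holds its last target. There are 200 camera calls.

## Task

The lidded stirring kettle is to have its temperature taken: first turn the crank on its lid clockwise (seen from above) through at least one full turn and on until its knob stands straight opposite the black probe port, out of the way. Then draw the red probe thermometer up out of its wooden stand and lower it, upright, through the middle of the port until the black ring on its stem is level with the port's mouth; stem and head must never touch the port or the rest of the kettle, which would spoil the reading. Finish with the gripper still holding the thermometer there, still and centred, and leave the other things on the worktop where they are.

Things in the scene. Friction and masses are not known exactly. Their poses are not given: they have to be found in the camera images.
- kettle: steel pot, 166 mm across, with domed lid (172 mm across, rim 89, middle 94 mm above the worktop) and two loop handles, on a cork mat; full, heavy, does not move. Origin: on the worktop under the pot's axis; z up; port towards -x, loop handles towards +y and -y, reaching 116 mm out. The flat crank arm turns about the pot's axis, its top 123 mm above the worktop (hub 126 mm).
- port (a point): centre of the mouth of the probe port: a black upright tube on the lid, 28 mm outside, round bore 20 mm, 64 mm from the pot's axis, mouth 108 mm above the worktop and 21 mm deep; below it the pot is hollow down to its floor 13 mm above the worktop. z up along the bore.
- crank (a joint): angle of the lid crank in rad; grows clockwise seen from above, has no stops, a light drag (about 1.5 N at the knob), and stays where it is left. 0, and every full turn, has the knob straight across the lid from the port; it starts between -2.0 and -0.15, so 6.283 is the first place across the port after a full turn.
- knob (a point): middle of the crank's dark wooden knob: an upright round grip 19 mm across and 38 mm tall, 126 to 164 mm above the worktop, this point at 145 mm; it goes round the pot's axis on a circle of 42 mm radius and spins freely on its own upright pin, so a gripper that keeps its heading can take it round.
- park (a point): where the knob's middle must be left: 42 mm from the pot's axis, straight across the lid from the port, 145 mm above the worktop.
- stand: turned light wooden stand, fixed to the worktop, 104 mm tall, column 54 mm and foot 72 mm across, with an upright hole (15 mm across at its top, narrowing to 9 mm half-way down) in which the thermometer's stem hangs. Origin: centre of its underside.
- thermometer: probe thermometer, 152 mm long, upright, stem in the stand, collar resting on the stand's top. Origin: the stem's tip, 19 mm above the worktop at the start; z up along the stem. Stem 5 mm across, 85 mm long; dark round collar 18 mm across, 85 to 94 mm; red head 93 to 151 mm above the tip, 18 mm along x by 26 mm along y, display on its -x face; 50 to 100 g.
- tip (a point): the stem's tip
- line (a point): centre of the black ring (immersion mark, 6 mm wide) on the stem, 45 mm above the tip
- grip (a point): middle of the red head's flat sides, 120 mm above the tip: where to grip it, across the 26 mm width (along y) or the 18 mm thickness (along x)
- salt_shaker: glass salt shaker with grey cap, 44 mm across, 90 mm tall; bystander. Origin under its centre.
- mug: cream mug, 92 mm tall, at the back; bystander. Origin under its centre. Over the rear of the worktop hangs a wall cabinet, its underside 0.60 m above the worktop and its front about 0.57 m ahead of the robot: keep the wrist out from under it.
- lemon_a: lemon, 83 mm long, 58 mm tall; bystander. Origin under its centre.
- lemon_b: lemon, 75 mm long, 59 mm tall; bystander. Origin under its centre.

How it is judged:
On the way, in this order (a step that is already met when the one before it is completed fails the run):
1. the crank has gone clockwise through a full turn and its knob stands opposite the port (value of joint crank above 5.983 rad and horizontal distance between knob and park below 0.016 m), for 0.2 s.
2. the stem has entered the port (z of tip in the frame of port below -0.015 m and horizontal distance between tip and port below 0.0075 m), for 0.2 s.
At the end, for the whole second after the job is handed in: crank over 5.98 rad, knob within 16 mm of opposite the port; thermometer gripped, still (15 mm/s), within 0.07 rad of upright, ring within 8 mm of the mouth's height, stem within 4.5 mm of the bore axis at the ring and 5.5 mm at the tip, touching no part of the kettle (all of step 1 and z of line in the frame of port between -0.008 and 0.008 m and horizontal distance between line and port below 0.0045 m and horizontal distance between tip and port below 0.0055 m and angle between thermometer's own z axis and vertical below 0.07 rad and linear speed of thermometer below 0.015 m/s and contact force between the fingers and thermometer above 2 N and contact force between thermometer and kettle below 0.05 N); the arm keeps its last pose, push and grip.
It fails at once if the thermometer touches the kettle, its port or its crank (contact force between thermometer and kettle above 0.3 N).
It fails at once if a bystander is moved more than 30 mm (distance of any of salt_shaker, mug, lemon_a, lemon_b from where it was at the start of the episode above 0.03 m).
It also fails if it takes over 69 s, if anything falls off the work surface, if the arm or the gripper's body presses on something with over 40 N, if the wrist force passes 120 N, or if a joint passes its speed limit or range.

## Working session

There is one attempt and no reset: what is moved stays moved. The work goes in short steps, Python scripts to look and compute and a tool call to move; the robot and the scene stay as the last step left them, time stands still between calls to the robot, and variables do not carry over. Pictures are saved under pics/ and viewed, at most 12 in all, crops included, and the job is handed in when it is done.

```bash
ls; mkdir -p pics; python3 - <<'E'
from rig import manip, camrig, ticket
import cv2
for n in ("scene","top"):
    s=camrig.snapshot(n); cv2.imwrite(f"pics/{n}0.png",s["pixels"][:,:,::-1])
    print({k:v for k,v in s.items() if k!="pixels"})
print(manip.state())
E
```

```text
pics
rig.py
{'fx': 379.07079268018384, 'fy': 379.07079268018384, 'cx': 275.3820768272403, 'cy': 205.22709338419048, 'position': array([0.1379557 , 0.14921472, 0.71549245]), 'attitude': array([ 0.36771584, -0.87768474, -2.22309429])}
{'fx': 431.18723140676286, 'fy': 431.18723140676286, 'cx': 279.3345650209146, 'cy': 201.6697822812981, 'position': array([ 0.43887596, -0.26350992,  0.95387216]), 'attitude': array([ 0.09057546, -0.11715842, -1.57689665])}
{'time_s': 0.1, 'qpos': array([-1.22315819,  0.41180841, -0.01273219,  1.59692969,  0.00559809,
        1.13430254, -0.08219686]), 'joint_velocities': array([-0.00064879, -0.00391554,  0.00122724, -0.00173239,  0.00025575,
       -0.00140871, -0.00017448]), 'joint_efforts': array([ 1.76302878e-03, -5.89096069e+01,  6.43273629e-01, -2.91712135e+01,
       -5.38375892e-02,  1.44494590e-02,  3.38479060e-05]), 'ee_pos': array([0.25232372, 0.57133953, 0.23591277]), 'orientation': array([-6.48389799e-01, -3.07374591e+00,  2.19541820e-03]), 'contact_force': array([ 0.31525787, -0.70865908, -0.13678918]), 'moment': array([0.0404486 , 0.04514259, 0.01182847]), 'grip_force': 0.0, 'gripper_width': 0.08786155230262754}
```

View pics/scene0.png

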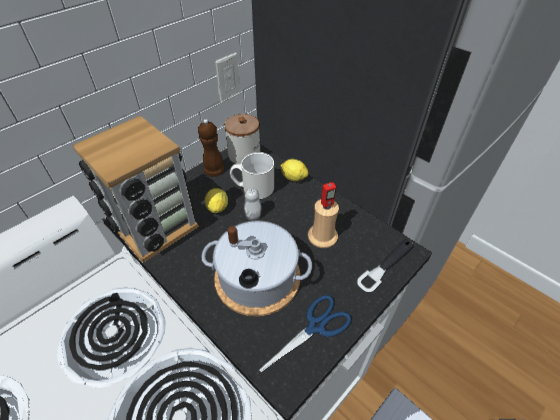

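View pics/top0.png

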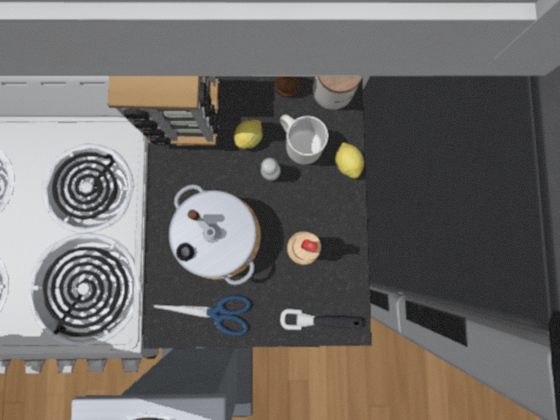

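Scene view: lid centre is about (256,255), port (249,279), knob (233,235), red head (328,195). Top view: hub (210,233), port (186,252), knob (193,215), head (310,246). Next I'll measure with masks.

```bash
cat > h.py <<'E'
import numpy as np, cv2
from scipy.spatial.transform import Rotation as R
from rig import manip, camrig, ticket
def ray(s,u,v):
    d=np.array([(u-s["cx"])/s["fx"],-(v-s["cy"])/s["fy"],-1.0])
    return np.array(s["position"]),R.from_rotvec(s["attitude"]).apply(d)
def plane(s,u,v,z):
    p,d=ray(s,u,v); return p+d*(z-p[2])/d[2]
def proj(s,P):
    c=R.from_rotvec(s["attitude"]).inv().apply(np.array(P)-s["position"])
    return np.array([s["cx"]-s["fx"]*c[0]/c[2], s["cy"]+s["fy"]*c[1]/c[2]])
def tri(a,ua,b,ub):
    p,d=ray(a,*ua);q,e=ray(b,*ub); t=np.linalg.lstsq(np.c_[d,-e],q-p,rcond=None)[0]
    x,y=p+d*t[0],q+e*t[1]; return (x+y)/2,np.linalg.norm(x-y)
def blob(m,box):
    x0,y0,x1,y1=box; w=np.zeros(m.shape,np.uint8); w[y0:y1,x0:x1]=m[y0:y1,x0:x1]
    n,l,st,c=cv2.connectedComponentsWithStats(w); i=1+np.argmax(st[1:,4]); return c[i],st[i],(l==i)
E
python3 - <<'E'
from h import *
S,T=camrig.snapshot("scene"),camrig.snapshot("top")
def masks(s):
    p=s["pixels"].astype(int); r,g,b=p[...,0],p[...,1],p[...,2]
    hsv=cv2.cvtColor(s["pixels"],cv2.COLOR_RGB2HSV)
    return dict(dark=((p.max(2)<60)).astype(np.uint8), brown=((r-b>25)&(r<140)&(r-g>12)).astype(np.uint8), red=((r>110)&(g<70)&(b<70)).astype(np.uint8), wood=((r-b>40)&(g>90)).astype(np.uint8))
ms,mt=masks(S),masks(T)
for nm,k,bs,bt in [("port","dark",(235,262,265,292),(172,240,200,265)),("knob","brown",(220,220,245,250),(184,205,203,226)),("head","red",(310,175,345,215),(295,235,325,258))]:
    a=blob(ms[k],bs);b=blob(mt[k],bt)
    print(nm,a[0],a[1],b[0],b[1],tri(S,a[0],T,b[0]))
for n,s,(x,y) in (("s",S,(200,215)),("t",T,(165,180))):
    c=s["pixels"][y:y+100,x:x+(120)]
    cv2.imwrite(f"pics/k{n}.png",cv2.resize(c,None,fx=6,fy=6,interpolation=cv2.INTER_CUBIC)[:,:,::-1])
c=np.hstack([S["pixels"][170:255,295:355],T["pixels"][205:290,275:335]])
cv2.imwrite("pics/th.png",cv2.resize(c,None,fx=6,fy=6,interpolation=cv2.INTER_CUBIC)[:,:,::-1])
E
```

```text
port [248.252 278.292] [239 269  19  19 250] [185.09285714 252.        ] [177 244  17  16 140] (array([ 0.45419113, -0.09138877,  0.09269914]), np.float64(0.00023065797342166093))
knob [231.992 234.064] [228 226   9  17 125] [192.64516129 214.5       ] [188 210  10   9  62] (array([ 0.52271649, -0.11515309,  0.14624019]), np.float64(0.0009972954505379976))
head [326.76756757 193.71351351] [321 182  15  25 185] [304.76666667 244.2       ] [302 241   7   8  30] (array([ 0.46372458, -0.3256704 ,  0.14756551]), np.float64(0.004687482844800657))
```

View pics/ks.png

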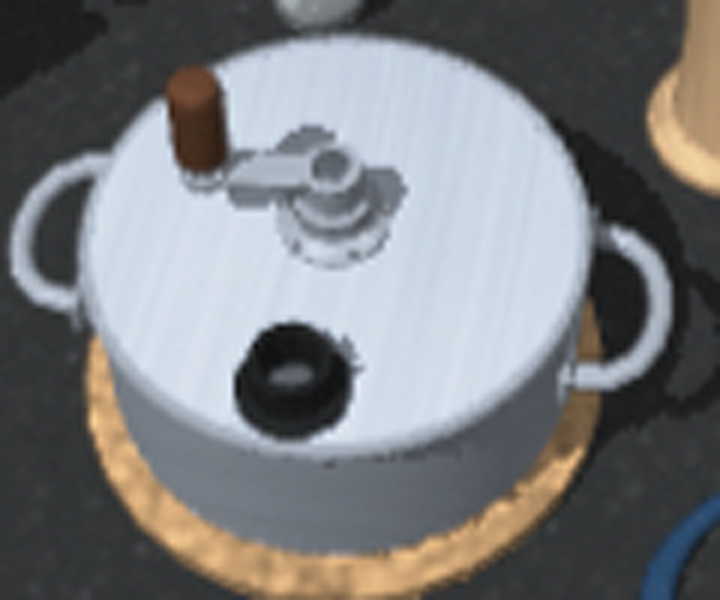

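View pics/kt.png

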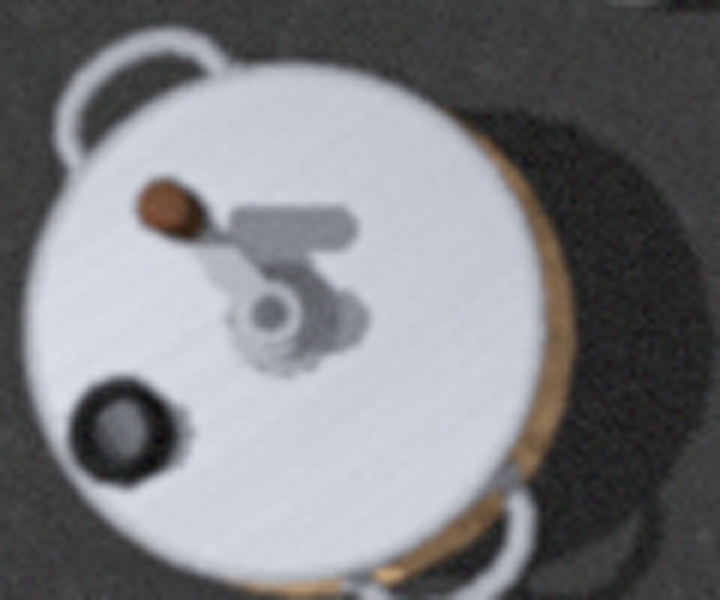

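View pics/th.png

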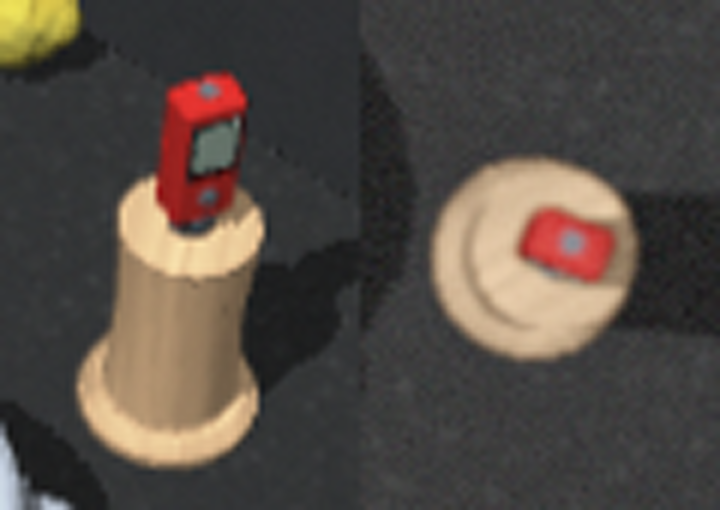

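The crops show the port as a black tube (mouth near scene (248.9,275), top (185.3,252)) with the knob and hub unobstructed. The thermometer's top face is centred near top-view (310.3,245.3), yawed slightly with the display towards the robot. Next, refined fits.

```bash
python3 - <<'E'
from h import *
from scipy.optimize import least_squares
S,T=camrig.snapshot("scene"),camrig.snapshot("top")
for n,s,box in (("S",S,(190,205,325,315)),("T",T,(155,175,275,295))):
    p=s["pixels"].astype(int); m=((p.min(2)>120)&(p[...,2]>=p[...,0])).astype(np.uint8)
    c,st,l=blob(m,box); l=cv2.morphologyEx(l.astype(np.uint8),cv2.MORPH_OPEN,np.ones((13,13)))
    ct=max(cv2.findContours(l,0,1)[0],key=len); h=cv2.convexHull(ct)[:,0]
    # densify hull
    P=np.array([plane(s,u,v,.089) for u,v in h])[:,:2]
    f=least_squares(lambda q:np.hypot(*(P-q[:2]).T)-q[2],[.5,-.13,.086],loss="soft_l1",f_scale=.001); print(n,"lid",f.x,np.sqrt(np.mean(f.fun**2)))
    f=least_squares(lambda q:np.hypot(*(P-q).T)-.086,[.5,-.13],loss="soft_l1",f_scale=.001); print(f.x)
def dk(s,box,t):
    m=(s["pixels"].max(2)<t).astype(np.uint8); return blob(m,box)
for t in (60,90,120):
    a=dk(S,(235,262,265,294),t);b=dk(T,(172,240,200,265),t)
    ha=cv2.moments(cv2.convexHull(np.argwhere(a[2])[:,::-1].astype(np.float32)));hb=cv2.moments(cv2.convexHull(np.argwhere(b[2])[:,::-1].astype(np.float32)))
    ua=(ha['m10']/ha['m00'],ha['m01']/ha['m00']);ub=(hb['m10']/hb['m00'],hb['m01']/hb['m00'])
    print(t,a[1],b[1],ua,ub,tri(S,ua,T,ub))
print("mouth guesses",plane(S,248.5,274.7,.108),tri(S,(232,226.8),T,(192.5,214.6)))
# hub: bright ring top z=.126
print("hub",plane(S,200+334/6-.4,215+165/6-.4,.126),plane(T,165+270/6-.4,180+313/6-.4,.126))
print("knob top", plane(S,200+194/6-.4,215+82/6-.4,.164),"T",plane(T,165+165/6-.4,180+205/6-.4,.164))
# thermometer
p=T["pixels"].astype(int);m=((p[...,0]>100)&(p[...,1]<110)&(p[...,0]-p[...,1]>60)).astype(np.uint8)
c,st,l=blob(m,(290,230,330,262)); l=cv2.morphologyEx(l.astype(np.uint8),cv2.MORPH_CLOSE,np.ones((3,3)))
r=cv2.minAreaRect(np.argwhere(l)[:,::-1].astype(np.float32)); print(r,st); bx=cv2.boxPoints(r)
print("T top box",[plane(T,u,v,.170)[:2].round(4) for u,v in bx],plane(T,*r[0],.170))
m=((S["pixels"][...,0].astype(int)-S["pixels"][...,1]>60)&(S["pixels"][...,1]<110)).astype(np.uint8)
c,st,l=blob(m,(310,172,350,215));print("S head",c,st); 
print("S top btn",plane(S,295+209/6-.4,170+91/6-.4,.170),"T btn",plane(T,275+212/6-.4,205+242/6-.4,.170))
# stand foot at T: wood mask
for n,s,box in (("T",T,(280,225,325,272)),("S",S,(300,190,345,252))):
    p=s["pixels"].astype(int);m=((p[...,0]-p[...,2]>30)&(p[...,1]>80)).astype(np.uint8);c,st,l=blob(m,box);print(n,"stand",c,st)
print("stand silh T ->foot", plane(T,275+(535-360)/6-.4,205+258/6-.4,.008))
print(R.from_rotvec(manip.state()["orientation"]).as_matrix().round(3))
E
```

```text
S lid [ 0.49004486 -0.14255421  0.0866265 ] 0.00121576573819521
[ 0.48970251 -0.14292877]
T lid [ 0.49161062 -0.14344659  0.08650315] 0.0006861509005273426
[ 0.49166388 -0.14355244]
60 [239 269  19  19 249] [177 244  17  16 139] (248.16005291005288, 278.2056878306878) (185.03100775193798, 251.71748492678722) (array([ 0.45463164, -0.09134019,  0.09260868]), np.float64(0.0005384541328999338))
90 [239 269  20  19 270] [177 244  18  17 187] (248.3851435705368, 278.2677902621723) (185.10108024691357, 251.79166666666666) (array([ 0.4543948 , -0.09153321,  0.09247026]), np.float64(0.0007800689555815944))
120 [239 269  20  20 298] [176 243  19  18 251] (248.3528715216104, 278.35820011841327) (185.12517580872012, 251.71026722925455) (array([ 0.45453987, -0.09150871,  0.09202699]), np.float64(0.0008394616354097219))
mouth guesses [ 0.45178881 -0.09115072  0.108     ] (array([ 0.52129902, -0.11783257,  0.16658437]), np.float64(0.0013491259312443645))
hub [ 0.48824497 -0.14367816  0.126     ] [ 0.49172559 -0.14399313  0.126     ]
knob top [ 0.52103877 -0.1162653   0.164     ] T [ 0.52260251 -0.1170621   0.164     ]
((309.10003662109375, 245.20001220703125), (14.862703323364258, 9.17060375213623), 18.43494987487793) [301 240  17  12 124]
T top box [array([ 0.4596, -0.315 ]), array([ 0.4752, -0.3205]), array([ 0.4665, -0.346 ]), array([ 0.4509, -0.3404])] [ 0.46301897 -0.33045527  0.17      ]
S head [326.95544554 193.56435644] [321 182  15  25 202]
S top btn [ 0.4618645  -0.33243614  0.17      ] T btn [ 0.46348603 -0.33197619  0.17      ]
T stand [302.50571792 247.75095299] [287 231  34  34 787]
S stand [323.67117988 225.86653772] [ 308  199   31   49 1034]
stand silh T ->foot [ 0.46289817 -0.33252831  0.008     ]
[[-0.915  0.404 -0.   ]
 [ 0.404  0.915 -0.   ]
 [-0.    -0.001 -1.   ]]
```

The rows are not in the units I measure in: shifts go in shares of 0.5 m and turns go in shares of 120 degrees. I convert before sending: -0.085 rad / 2.0944 = -0.0406.

```bash
cat >> h.py <<'E'
AX=np.array([.4909,-.1435]); PORT=np.array([.4543,-.0910]); PARK=AX-(PORT-AX)/np.linalg.norm(PORT-AX)*.042
TH=np.array([.4627,-.3320])
def to(x,y,z):
    s=manip.state(); M=R.from_rotvec(s["orientation"]).as_matrix()
    print("t",s["time_s"],"pos",s["ee_pos"].round(4),"move",(M.T@(np.array([x,y,z])-s["ee_pos"])).round(4),"yaw_y",np.degrees(np.arctan2(M[1,1],M[0,1])).round(2),"tilt",np.degrees(np.arccos(-M[2,2])).round(2),"F",s["contact_force"].round(1),"w",s["gripper_width"],s["grip_force"])
E
```

Emit:
step_hand(offsets=[[[0, 0, -0.0406], [0, 0, 0], 0.05]])

```text
time_s: 0.4
ee_pos: [0.2524, 0.5717, 0.2365]
orientation: [0.516, 3.099, -0.0]
contact_force: [0.7, 0.2, 0.6]
gripper_width: 0.083
grip_force: 0.0
```

```bash
python3 - <<'E'
from h import *
S,T=camrig.snapshot("scene"),camrig.snapshot("top")
print("rack top front-right",tri(S,(182,150),T,(197,108)),"foot",plane(S,195,240,0),plane(T,217,143,0))
to(.5222,-.1165,.23)
E
```

```text
rack top front-right (array([ 0.69342305, -0.13913046,  0.24280966]), np.float64(0.005950965526125976)) foot [ 6.70075171e-01 -1.09491452e-01  1.11022302e-16] [ 0.70084331 -0.14021976  0.        ]
t 0.5 pos [0.2524 0.5717 0.2366] move [-0.4779 -0.5639  0.0066] yaw_y 71.13 tilt 0.01 F [ 0.3 -0.5 -0.5] w 0.0755949405082208 0.0
```

Converted, -0.0313 m / 0.5 = -0.0626, -0.0265 m / 0.5 = -0.053.

Emit:
step_hand(offsets=[[[0, 0, 0], [-0.053, -0.0626, 0], 0.05], [[0, 0, 0], [-0.053, -0.0626, 0], 0.05], [[0, 0, 0], [-0.053, -0.0626, 0], 0.05], [[0, 0, 0], [-0.053, -0.0626, 0], 0.05], [[0, 0, 0], [-0.053, -0.0626, 0], 0.05], [[0, 0, 0], [-0.053, -0.0626, 0], 0.05], [[0, 0, 0], [-0.053, -0.0626, 0], 0.05], [[0, 0, 0], [-0.053, -0.0626, 0], 0.05], [[0, 0, 0], [-0.053, -0.0626, 0], 0.05], [[0, 0, 0], [-0.053, -0.0626, 0], 0.05], [[0, 0, 0], [-0.053, -0.0626, 0], 0.05], [[0, 0, 0], [-0.053, -0.0626, 0], 0.05], [[0, 0, 0], [-0.053, -0.0626, 0], 0.05], [[0, 0, 0], [-0.053, -0.0626, 0], 0.05], [[0, 0, 0], [-0.053, -0.0626, 0], 0.05], [[0, 0, 0], [-0.053, -0.0626, 0], 0.05], [[0, 0, 0], [-0.053, -0.0626, 0], 0.05], [[0, 0, 0], [-0.053, -0.0626, 0], 0.05], [[0, 0, 0], [0, 0, 0], 0.05], [[0, 0, 0], [0, 0, 0], 0.05]])

```text
time_s: 2.5
ee_pos: [0.5204, -0.1166, 0.2364]
orientation: [-0.523, -3.097, 0.0]
contact_force: [-0.6, 1.0, -0.7]
gripper_width: 0.0498
grip_force: 0.0
```

```bash
python3 -c "
from h import *
to(.5222,-.1165,.145);print(manip.state()['qpos'].round(2))"
```

```text
t 2.5 pos [ 0.5204 -0.1166  0.2364] move [-0.0017  0.0007  0.0914] yaw_y 70.83 tilt 0.03 F [-0.6  1.  -0.7] w 0.049845011705092805 0.0
[-0.24  0.26  0.45  1.84 -0.13  1.06  1.5 ]
```

Converted, 0.025 m / 0.5 = 0.05, 0.02 m / 0.5 = 0.04.

Emit:
step_hand(offsets=[[[0, 0, 0], [-0.0034, 0.0014, 0.04], 0.05], [[0, 0, 0], [0, 0, 0.05], 0.05], [[0, 0, 0], [0, 0, 0.05], 0.05], [[0, 0, 0], [0, 0, 0.03], 0.05], [[0, 0, 0], [0, 0, 0.012], 0.05], [[0, 0, 0], [0, 0, 0], 0.05], [[0, 0, 0], [0, 0, 0], 0.0], [[0, 0, 0], [0, 0, 0], 0.0], [[0, 0, 0], [0, 0, 0], 0.0], [[0, 0, 0], [0, 0, 0], 0.0], [[0, 0, 0], [0, 0, 0], 0.0], [[0, 0, 0], [0, 0, 0], 0.0], [[0, 0, 0], [0, 0, 0], 0.0]])

```text
time_s: 3.8
ee_pos: [0.5229, -0.1157, 0.146]
orientation: [0.517, 3.098, 0.001]
contact_force: [-0.1, 1.8, 4.2]
gripper_width: 0.0181
grip_force: 30.0
```

```bash
python3 - <<'E'
from h import *
s=camrig.snapshot("scene"); c=s["pixels"][195:295,195:315]
cv2.imwrite("pics/g1.png",cv2.resize(c,None,fx=5,fy=5)[:,:,::-1]); to(.5222,-.1165,.145); print(PARK)
E
```

```text
t 3.85 pos [ 0.5229 -0.1157  0.146 ] move [ 0.0004 -0.001   0.001 ] yaw_y 71.06 tilt 0.05 F [-0.7  1.8  5.4] w 0.01877652484666984 30.0009633670561
[ 0.51491931 -0.17795392]
```

View pics/g1.png

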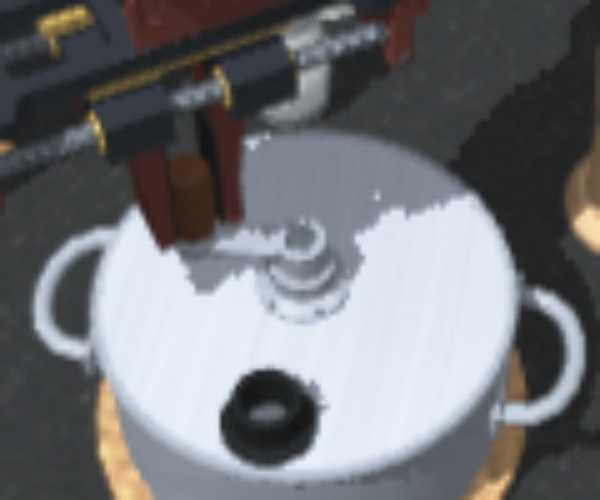

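The picture shows the fingers closed round the knob, with the arm clear below them. Now a first half turn clockwise.

Converted, -0.0131 m / 0.5 = -0.0262, -0.0127 m / 0.5 = -0.0254.

Emit:
step_hand(offsets=[[[0, 0, 0], [-0.0204, -0.0166, 0], 0], [[0, 0, 0], [-0.0144, -0.022, 0], 0], [[0, 0, 0], [-0.0068, -0.0254, 0], 0], [[0, 0, 0], [0.0014, -0.0262, 0], 0], [[0, 0, 0], [0.0094, -0.0246, 0], 0], [[0, 0, 0], [0.0166, -0.0204, 0], 0], [[0, 0, 0], [0.022, -0.0144, 0], 0], [[0, 0, 0], [0.0254, -0.0068, 0], 0], [[0, 0, 0], [0.0262, 0.0014, 0], 0], [[0, 0, 0], [0.0246, 0.0094, 0], 0]])

```text
time_s: 4.85
ee_pos: [0.4596, -0.1714, 0.146]
orientation: [0.518, 3.096, -0.0]
contact_force: [9.0, 4.0, 0.5]
gripper_width: 0.0182
grip_force: 30.0
```

```bash
python3 -c "
from h import *
to(*(2*AX-[.5229,-.1157]),.146)"
```

```text
t 4.85 pos [ 0.4596 -0.1714  0.146 ] move [ 0.0007 -0.0001  0.    ] yaw_y 71.02 tilt 0.17 F [9.  4.  0.5] w 0.018165654166522244 30.000594221055508
```

Smooth and light. Second half turn plus the remaining 96°.

Converted, -0.0131 m / 0.5 = -0.0262, -0.0127 m / 0.5 = -0.0254.

Emit:
step_hand(offsets=[[[0, 0, 0], [0.0204, 0.0166, 0], 0], [[0, 0, 0], [0.0144, 0.022, 0], 0], [[0, 0, 0], [0.0068, 0.0254, 0], 0], [[0, 0, 0], [-0.0014, 0.0262, 0], 0], [[0, 0, 0], [-0.0094, 0.0246, 0], 0], [[0, 0, 0], [-0.0166, 0.0204, 0], 0], [[0, 0, 0], [-0.022, 0.0144, 0], 0], [[0, 0, 0], [-0.0254, 0.0068, 0], 0], [[0, 0, 0], [-0.0262, -0.0014, 0], 0], [[0, 0, 0], [-0.0246, -0.0094, 0], 0], [[0, 0, 0], [-0.0204, -0.0166, 0], 0], [[0, 0, 0], [-0.0144, -0.022, 0], 0], [[0, 0, 0], [-0.0068, -0.0254, 0], 0], [[0, 0, 0], [0.0014, -0.0262, 0], 0], [[0, 0, 0], [0.0094, -0.0246, 0], 0], [[0, 0, 0], [0, 0, 0], 0]])

```text
time_s: 6.45
ee_pos: [0.5174, -0.176, 0.146]
orientation: [-0.52, -3.097, -0.0]
contact_force: [-1.4, -0.8, 8.1]
gripper_width: 0.0183
grip_force: 30.0
```

```bash
python3 -c "
from h import *
to(*PARK,.146)"
```

```text
t 6.45 pos [ 0.5174 -0.176   0.146 ] move [ 0.0017 -0.0026 -0.    ] yaw_y 70.95 tilt 0.06 F [-1.4 -0.8  8.1] w 0.01826029030102344 30.00147453392856
```

Converted, -0.03 m / 0.5 = -0.06, -0.0026 m / 0.5 = -0.0052.

Emit:
step_hand(offsets=[[[0, 0, 0], [0.0034, -0.0052, 0], 0], [[0, 0, 0], [0, 0, 0], 0], [[0, 0, 0], [0, 0, 0], 0], [[0, 0, 0], [0, 0, 0], 0.05], [[0, 0, 0], [0, 0, 0], 0.05], [[0, 0, 0], [0, 0, 0], 0.05], [[0, 0, 0], [0, 0, 0], 0.05], [[0, 0, 0], [0, 0, -0.06], 0.05], [[0, 0, 0], [0, 0, -0.06], 0.05], [[0, 0, 0], [0, 0, -0.06], 0.05], [[0, 0, 0], [0, 0, 0], 0.05]])

```text
time_s: 7.55
ee_pos: [0.5176, -0.1779, 0.2393]
orientation: [0.517, 3.093, 0.0]
contact_force: [0.0, 0.1, -1.0]
gripper_width: 0.0497
grip_force: 0.0
```

```bash
python3 - <<'E'
from h import *
s=camrig.snapshot("scene"); c=s["pixels"][170:295,195:355]
cv2.imwrite("pics/g2.png",cv2.resize(c,None,fx=5,fy=4.8)[:,:,::-1]); to(*TH,.235); print(proj(s,[*PARK,.145]))
E
```

```text
t 7.6 pos [ 0.5168 -0.1773  0.2372] move [ 0.001  -0.1638  0.0021] yaw_y 71.05 tilt 0.19 F [ 0.  -0.8 -0.6] w 0.04984778999262177 0.0
[258.27213697 219.07082529]
```

View pics/g2.png

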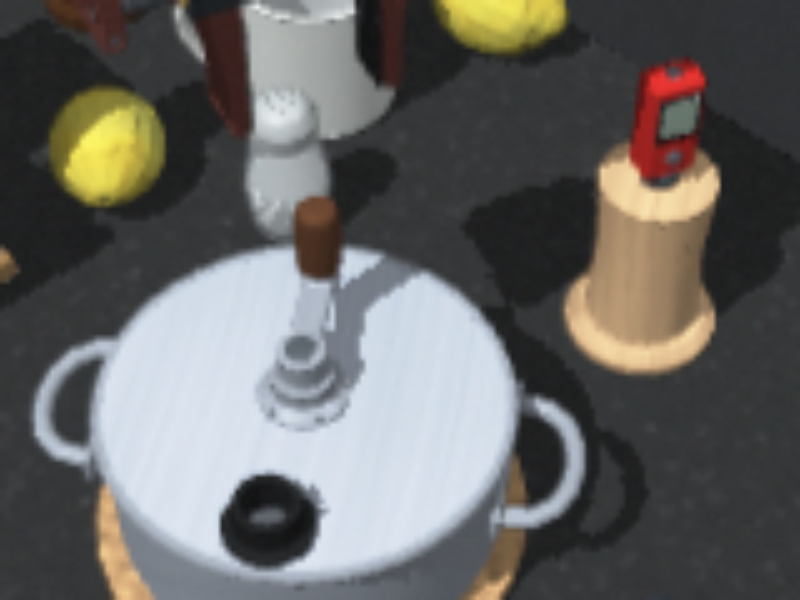

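The knob appears at (258.6,219.6), against the park projection at (258.3,219.1), so step 1 looks met. Next is the thermometer.

Converted, -0.04 m / 0.5 = -0.08, 0.001 m / 0.5 = 0.002.

Emit:
step_hand(offsets=[[[0, 0, 0], [0.002, -0.06, 0], 0.05], [[0, 0, 0], [0, -0.08, 0], 0.05], [[0, 0, 0], [0, -0.08, 0], 0.05], [[0, 0, 0], [0, -0.068, 0], 0.05], [[0, 0, 0], [0, -0.04, 0], 0.05], [[0, 0, 0], [0, 0, 0], 0.05], [[0, 0, 0], [0, 0, 0], 0.05]])

```text
time_s: 8.3
ee_pos: [0.4613, -0.3313, 0.2344]
orientation: [-0.518, -3.097, -0.001]
contact_force: [0.5, -0.8, 0.2]
gripper_width: 0.0501
grip_force: 0.0
```

```bash
python3 - <<'E'
from h import *
s=camrig.snapshot("scene"); c=s["pixels"][140:260,270:400]
cv2.imwrite("pics/g3.png",cv2.resize(c,None,fx=5,fy=5)[:,:,::-1]); to(*TH,.134)
E
```

```text
t 8.35 pos [ 0.4619 -0.3306  0.2346] move [-0.0014 -0.0011  0.1006] yaw_y 71.09 tilt 0.11 F [ 0.4  0.8 -0.3] w 0.04997650474734827 0.0
```

View pics/g3.png

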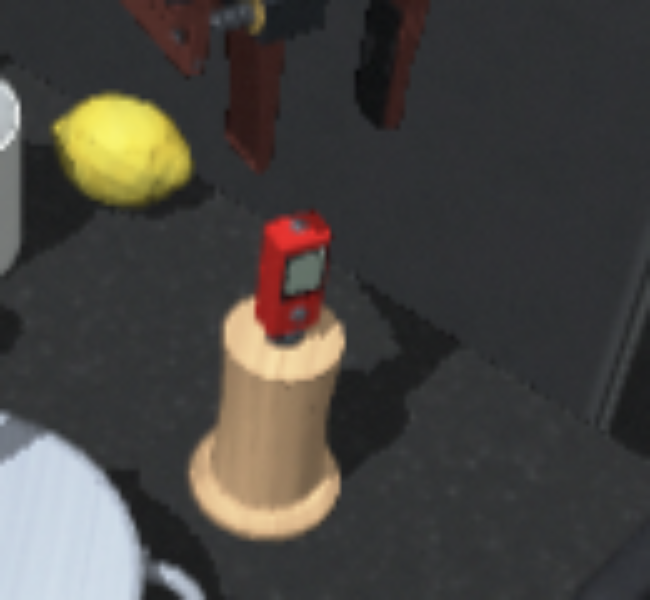

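The open jaws straddle the red head, so I descend and close.

Converted, 0.03 m / 0.5 = 0.06, 0.02 m / 0.5 = 0.04.

Emit:
step_hand(offsets=[[[0, 0, 0], [-0.0028, -0.0022, 0.04], 0.05], [[0, 0, 0], [0, 0, 0.06], 0.05], [[0, 0, 0], [0, 0, 0.06], 0.05], [[0, 0, 0], [0, 0, 0.03], 0.05], [[0, 0, 0], [0, 0, 0.0112], 0.05], [[0, 0, 0], [0, 0, 0], 0.05], [[0, 0, 0], [0, 0, 0], 0.0], [[0, 0, 0], [0, 0, 0], 0.0], [[0, 0, 0], [0, 0, 0], 0.0], [[0, 0, 0], [0, 0, 0], 0.0], [[0, 0, 0], [0, 0, 0], 0.0], [[0, 0, 0], [0, 0, 0], 0.0]])

```text
time_s: 9.55
ee_pos: [0.4631, -0.3335, 0.1357]
orientation: [0.517, 3.098, 0.0]
contact_force: [-1.5, 1.9, 5.8]
gripper_width: 0.0258
grip_force: 30.0
```

```bash
python3 - <<'E'
from h import *
to(*TH,.134)
E
```

```text
t 9.55 pos [ 0.4631 -0.3335  0.1357] move [0.0008 0.0013 0.0017] yaw_y 71.05 tilt 0.06 F [-1.5  1.9  5.8] w 0.025755316543779376 29.999943673610687
```

Converted, -0.03 m / 0.5 = -0.06, -0.02 m / 0.5 = -0.04.

Emit:
step_hand(offsets=[[[0, 0, 0], [0, 0, -0.01], 0], [[0, 0, 0], [0, 0, -0.02], 0], [[0, 0, 0], [0, 0, -0.04], 0], [[0, 0, 0], [0, 0, -0.06], 0], [[0, 0, 0], [0, 0, -0.06], 0], [[0, 0, 0], [0, 0, -0.06], 0], [[0, 0, 0], [0, 0, -0.04], 0], [[0, 0, 0], [0, 0, -0.02], 0], [[0, 0, 0], [0, 0, -0.01], 0], [[0, 0, 0], [0, 0, 0], 0], [[0, 0, 0], [0, 0, 0], 0]])

```text
time_s: 10.65
ee_pos: [0.4623, -0.3331, 0.294]
orientation: [-0.517, -3.097, -0.001]
contact_force: [-0.0, -0.0, -1.3]
gripper_width: 0.0256
grip_force: 30.0
```

```bash
python3 - <<'E'
from h import *
S,T=camrig.snapshot("scene"),camrig.snapshot("top")
c=S["pixels"][110:250,250:390]
cv2.imwrite("pics/g4.png",cv2.resize(c,None,fx=4,fy=4,interpolation=cv2.INTER_CUBIC)[:,:,::-1]); to(*PORT,.290)
p=manip.state()["ee_pos"]
for d in (-.1165,-.0715,0): print(proj(S,p+[0,0,d]).round(1))
E
```

```text
t 10.75 pos [ 0.4623 -0.3331  0.2939] move [0.0862 0.2264 0.0041] yaw_y 71.04 tilt 0.11 F [-0.3 -0.5 -0.9] w 0.02584238284184308 29.99916672706604
[329.8 181.9]
[332.1 165.3]
[336.2 135.7]
```

View pics/g4.png

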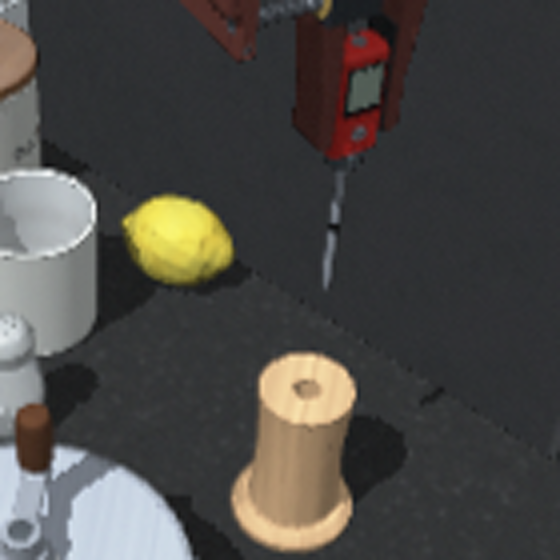

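The thermometer hangs upright in the jaws: tip near (331.5,182.5), ring near (333.5,166.5), about 1.6 px from the prediction. I move over the port and compare there.

Converted, 0.0277 m / 0.5 = 0.0554, 0.021 m / 0.5 = 0.042.

Emit:
step_hand(offsets=[[[0, 0, 0], [0.0084, 0.022, 0], 0], [[0, 0, 0], [0.016, 0.042, 0], 0], [[0, 0, 0], [0.021, 0.0554, 0], 0], [[0, 0, 0], [0.021, 0.0554, 0], 0], [[0, 0, 0], [0.021, 0.0554, 0], 0], [[0, 0, 0], [0.021, 0.0554, 0], 0], [[0, 0, 0], [0.021, 0.0554, 0], 0], [[0, 0, 0], [0.021, 0.0554, 0], 0], [[0, 0, 0], [0.014, 0.037, 0], 0], [[0, 0, 0], [0.008, 0.0194, 0], 0], [[0, 0, 0], [0, 0, 0.02], 0], [[0, 0, 0], [0, 0, 0.02], 0], [[0, 0, 0], [0, 0, 0.02], 0], [[0, 0, 0], [0, 0, 0], 0], [[0, 0, 0], [0, 0, 0], 0], [[0, 0, 0], [0, 0, 0], 0]])

```text
time_s: 12.35
ee_pos: [0.4548, -0.0917, 0.2652]
orientation: [0.518, 3.098, -0.0]
contact_force: [0.7, 0.1, -1.1]
gripper_width: 0.0261
grip_force: 30.0
```

```bash
python3 - <<'E'
from h import *
S,T=camrig.snapshot("scene"),camrig.snapshot("top")
a=cv2.resize(S["pixels"][200:300,215:285],None,fx=5.7,fy=5.7,interpolation=cv2.INTER_CUBIC)
b=cv2.resize(T["pixels"][200:300,145:215],None,fx=5.7,fy=5.7,interpolation=cv2.INTER_CUBIC)
cv2.imwrite("pics/g5.png",np.hstack([a,b])[:,:,::-1]); to(*PORT,.250)
p=manip.state()["ee_pos"]
for d in (-.1165,-.0715): print(proj(S,p+[0,0,d]).round(1))
print("port",proj(S,[*PORT,.108]))
E
```

```text
t 12.45 pos [ 0.4549 -0.0915  0.2653] move [0.0007 0.0003 0.0153] yaw_y 71.03 tilt 0.03 F [ 0.7 -0.6 -1. ] w 0.025832281277366125 29.99906837940216
[246.2 261.1]
[244.6 245.9]
port [247.53902903 273.94582979]
```

View pics/g5.png

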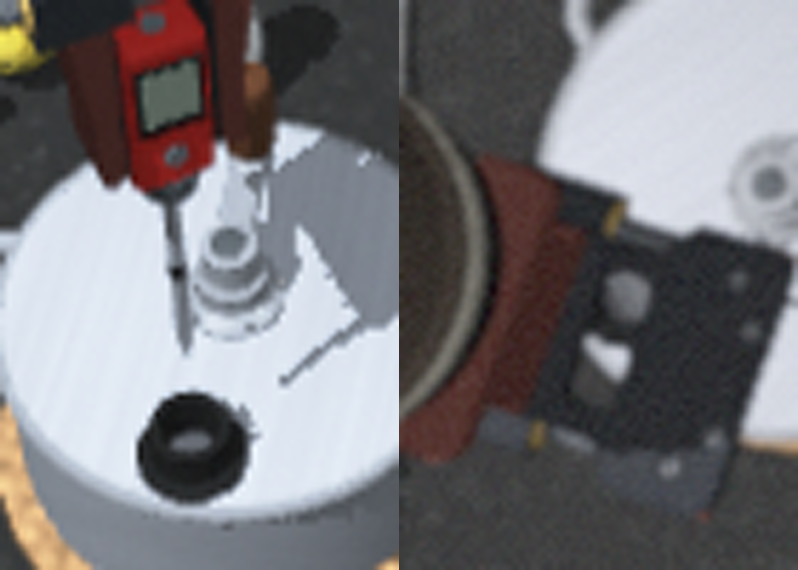

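The scene view shows the tip at about (247.5,261.9), the ring at (246.1,247.5) and the port mouth centre at about (248.4,275.2); the top view is blocked by the gripper. Next I refine the relative offset with arc and edge fits.

```bash
cat > rel.py <<'E'
from h import *
from scipy.optimize import least_squares
def arc(img,s,box,k=8):
    x0,y0,x1,y1=box; g=cv2.cvtColor(img,cv2.COLOR_RGB2GRAY)[y0:y1,x0:x1]
    g=cv2.resize(g,None,fx=k,fy=k,interpolation=cv2.INTER_CUBIC); m=(g<110).astype(np.uint8)
    n,l,st,_=cv2.connectedComponentsWithStats(m); i=1+np.argmax(st[1:,4])
    pts=max(cv2.findContours((l==i).astype(np.uint8),0,1)[0],key=len)[:,0].astype(float)
    return (pts+.5)/k-.5+[x0,y0]
S=camrig.snapshot("scene")
old=cv2.imread("pics/scene0.png")[:,:,::-1]
for nm,im in (("old",old.copy()),("now",S["pixels"])):
    q=arc(im,S,(232,265,268,296)); top=q[:,1].min()
    for h in (3,4,5):
        a=q[q[:,1]<top+h]; P=np.array([plane(S,*u,.108)[:2] for u in a])
        f=least_squares(lambda c:np.hypot(*(P-c).T)-.014,PORT,loss="soft_l1",f_scale=.0005)
        print(nm,h,"mouth",f.x.round(4),"rms",np.sqrt(np.mean(f.fun**2)).round(5))
z=manip.state()["ee_pos"][2]-.1167
# stem: darkness centroid per row against bright lid
g=cv2.cvtColor(S["pixels"],cv2.COLOR_RGB2GRAY).astype(float)
for v in range(238,264,2):
    r=g[v,238:256]; b=np.median(np.r_[r[:4],r[-4:]]); w=np.clip(b-r-15,0,None)
    print(v,(238+(w*np.arange(18)).sum()/max(w.sum(),1)).round(2),w.sum().round(0),r.astype(int)[2:16])
print("tip z",z,"at tip px",plane(S,247.3,261.6,z),"ring",plane(S,245.9,247.2,z+.045),manip.state()["ee_pos"])
E
python3 rel.py
```

```text
old 3 mouth [ 0.4525 -0.0905] rms 0.00033
old 4 mouth [ 0.4524 -0.0907] rms 0.00048
old 5 mouth [ 0.4523 -0.0908] rms 0.00068
now 3 mouth [ 0.4524 -0.0903] rms 0.0003
now 4 mouth [ 0.4523 -0.0905] rms 0.0004
now 5 mouth [ 0.4522 -0.0907] rms 0.00055
238 245.39 395.0 [225 227 224 157  81  95 147 228 228 225 227 228 225 205]
240 248.98 506.0 [227 229 228 194  81  88 122 229 227 227 225 206 184 135]
242 249.9 308.0 [228 229 229 223 114  97 120 224 226 226 206 194 106 110]
244 250.23 320.0 [230 231 228 226 166 122 114 195 227 226 192 197 161 126]
246 247.56 397.0 [232 230 229 227 167 113  96 145 222 199 156 121 187 187]
248 248.46 497.0 [232 229 231 226 146  59  47  97 178 183 166 139 134 132]
250 249.31 423.0 [231 231 231 230 227 134 113 108 180 129 180 189 173 158]
252 248.84 370.0 [231 232 231 231 228 158 117 110 186 187 137 132 155 177]
254 250.21 283.0 [231 231 230 232 227 180 121 107 170 194 205 181 161 154]
256 247.34 402.0 [232 230 231 231 227 187 125 108 128 140 200 228 230 226]
258 247.48 262.0 [231 231 232 231 229 207 129 111 145 228 212 174 206 208]
260 246.96 168.0 [231 232 232 231 233 229 176 120 182 230 232 233 230 228]
262 242.5 0.0 [231 233 231 232 233 231 226 214 231 232 233 231 229 228]
tip z 0.14861635825662908 at tip px [ 0.4527592  -0.09219201  0.14861636] ring [ 0.45145566 -0.0913174   0.19361636] [ 0.45485591 -0.09143845  0.26531636]
```

The rows are not in the units I measure in: shifts go in shares of 0.5 m and turns go in shares of 120 degrees. I convert before sending: 0.01 m / 0.5 = 0.02, 0.007 m / 0.5 = 0.014.

Emit:
step_hand(offsets=[[[0, 0, 0], [0.0012, 0.0016, 0.02], 0], [[0, 0, 0], [0, 0, 0.02], 0], [[0, 0, 0], [0, 0, 0.014], 0], [[0, 0, 0], [0, 0, 0.006], 0], [[0, 0, 0], [0, 0, 0], 0], [[0, 0, 0], [0, 0, 0], 0], [[0, 0, 0], [0, 0, 0], 0]])

```text
time_s: 13.2
ee_pos: [0.4546, -0.0904, 0.2353]
orientation: [0.517, 3.098, 0.0]
contact_force: [-0.4, -0.8, -0.9]
gripper_width: 0.0259
grip_force: 30.0
```

```bash
python3 - <<'E'
from h import *
S=camrig.snapshot("scene")
cv2.imwrite("pics/g6.png",cv2.resize(S["pixels"][225:295,215:285],None,fx=8,fy=8,interpolation=cv2.INTER_CUBIC)[:,:,::-1]); to(*PORT,.2247)
g=cv2.cvtColor(S["pixels"],cv2.COLOR_RGB2GRAY)
for v in range(260,292,1): print(v,g[v,240:262])
E
```

```text
t 13.25 pos [ 0.4546 -0.0904  0.2353] move [ 0.0001 -0.0007  0.0106] yaw_y 71.05 tilt 0.04 F [ 0.4 -0.  -1.8] w 0.025835899422911694 29.999181926250458
260 [232 233 232 232 230 187 127 115 176 231 233 233 230 229 229 229 229 230
 232 232 229 230]
261 [232 233 231 233 232 205 131 117 176 232 233 233 230 229 229 230 228 230
 233 231 229 230]
262 [232 233 232 233 233 207 132 118 171 233 234 232 230 230 230 230 229 230
 234 230 230 230]
263 [233 233 232 234 234 226 134 116 150 234 234 230 230 230 230 229 230 232
 233 230 230 229]
264 [234 233 233 234 234 224 136 116 144 235 234 230 230 230 229 230 231 232
 233 230 230 229]
265 [234 233 233 234 233 223 149 116 125 235 232 231 230 230 229 230 230 232
 231 230 230 230]
266 [234 232 234 235 231 224 165 117 122 229 232 230 230 230 229 230 231 233
 231 230 230 230]
267 [233 232 234 234 230 225 181 119 111 199 231 230 230 231 229 231 232 233
 231 231 230 230]
268 [232 234 234 233 227 208 162 12
[... 1544 characters left out ...]
3  43  43  75 175
 234 235 233 230]
285 [195 106  48  44  43  45  44  41  40  41  45  45  44  44  41  72 167 236
 234 234 232 231]
286 [225 191 132  72  42  42  47  45  46  44  43  42  48  90 141 164 235 235
 235 233 231 232]
287 [205 209 216 147 112  89  55  51  46  52  58  89 143 181 234 234 235 235
 236 232 229 229]
288 [185 191 193 196 194 165 123 122 117 124 133 168 227 226 228 229 229 227
 227 221 218 213]
289 [157 167 166 182 185 190 192 193 194 195 199 200 199 197 197 197 197 198
 195 195 195 192]
290 [125 139 131 153 160 163 167 163 166 175 180 181 186 185 184 180 181 180
 174 170 169 160]
291 [132 133 132 132 132 138 136 126 127 141 141 140 157 156 147 130 138 138
 135 122 123 120]
```

View pics/g6.png

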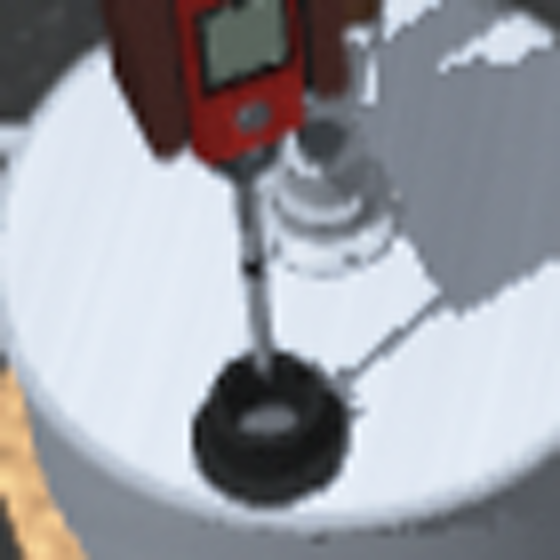

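```bash
python3 - <<'E'
from h import *
S=camrig.snapshot("scene")
z=manip.state()["ee_pos"][2]-.1167
M=np.array([.4523,-.0906,.108]); print("mouth px",proj(S,M),"at tip height",proj(S,[*M[:2],z]),"ring",proj(S,[*M[:2],z+.045]))
for t in ((247.9,271.8),(247.9,272.3)):print("tip",plane(S,*t,z)[:2].round(4))
print("ring px",plane(S,215+(252.5)/8-.5,225+267.5/8-.5,z+.045)[:2].round(4))
q=proj(S,[*M[:2],z+.02]);print("vertical line at mouth passes",q)
p0=plane(S,248,272,.108)
print("dpx per mm x",proj(S,M+[.001,0,0])-proj(S,M),"y",proj(S,M+[0,.001,0])-proj(S,M))
E
```

```text
mouth px [248.0991188  274.71465762] at tip height [247.77436633 271.56576494] ring [246.31361675 257.40191974]
tip [ 0.4518 -0.0904]
tip [ 0.4509 -0.0897]
ring px [ 0.4518 -0.0895]
vertical line at mouth passes [247.14232255 265.4372879 ]
dpx per mm x [-0.35913075 -0.32004541] y [-0.39463195  0.32411475]
```

Laterally the tip is within 0.1 px of the bore axis, with at most about 1 mm of depth offset. I make a small correction and lower.

Converted, 0.008 m / 0.5 = 0.016, -0.0005 m / 0.5 = -0.001.

Emit:
step_hand(offsets=[[[0, 0, 0], [-0.001, -0.001, 0], 0], [[0, 0, 0], [0, 0, 0.01], 0], [[0, 0, 0], [0, 0, 0.016], 0], [[0, 0, 0], [0, 0, 0.016], 0], [[0, 0, 0], [0, 0, 0.016], 0], [[0, 0, 0], [0, 0, 0.016], 0], [[0, 0, 0], [0, 0, 0.016], 0], [[0, 0, 0], [0, 0, 0.012], 0], [[0, 0, 0], [0, 0, 0.007], 0], [[0, 0, 0], [0, 0, 0.002], 0], [[0, 0, 0], [0, 0, 0], 0], [[0, 0, 0], [0, 0, 0], 0], [[0, 0, 0], [0, 0, 0], 0], [[0, 0, 0], [0, 0, 0], 0]])

```text
time_s: 14.7
ee_pos: [0.4548, -0.091, 0.1798]
orientation: [0.517, 3.098, 0.0]
contact_force: [-1.3, -0.3, -1.2]
gripper_width: 0.0259
grip_force: 30.0
```

```bash
python3 - <<'E'
from h import *
S=camrig.snapshot("scene")
cv2.imwrite("pics/g7.png",cv2.resize(S["pixels"][225:295,215:285],None,fx=8,fy=8,interpolation=cv2.INTER_CUBIC)[:,:,::-1]); to(*PORT,.1797)
print((proj(S,[.4523,-.0906,.108])-[215,225]+.5)*8, (proj(S,[.4523,-.0906,.148])-[215,225]+.5)*8)
E
```

```text
t 14.75 pos [ 0.4548 -0.0909  0.1797] move [ 0.0004 -0.0002  0.    ] yaw_y 71.05 tilt 0.02 F [-0.   0.5 -1.8] w 0.02619086870069762 29.99915510416031
[268.79295037 401.71726096] [258.68982212 303.75444325]
```

View pics/g7.png

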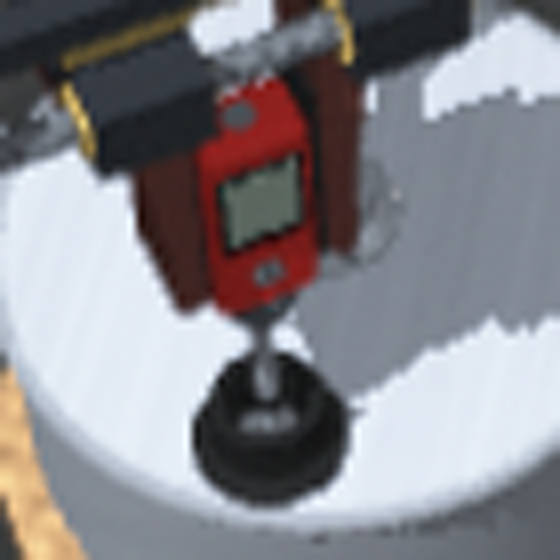

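The picture shows the stem entering the middle of the mouth at (268,400) in the crop, against a predicted mouth centre at (269,402). The black ring starts there, level with the mouth, and contact forces are near zero.

```bash
python3 -c "
from rig import manip, camrig, ticket
print(ticket.job_done())"
```

```text
the job is handed in; nothing more can be done
None
```

I handed the job in with the crank turned clockwise past a full turn and parked opposite the port, and the thermometer held still and upright in the middle of the port with its ring level with the mouth; the hand-in returned no verdict.

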